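# Load a board carrier under the test fixture's spring clip

## Task

Load the blue circuit-board carrier into the test fixture with the fingertips alone. Press the clip's yellow thumb bar down with one fingertip and keep it down while the other fingertip pushes the carrier by its upright rear lip, under the raised red clip foot, until it is fully home against the end stop; then let go so that the clip closes on the carrier, and move clear. Only push: do not lift the carrier, and leave the solder spool, flux bottle, jar and screwdriver where they are.

Things in the scene. Friction and masses are not known exactly. Their poses are not given: they have to be found in the camera images.
- fixture: Fixed aluminium plate, 216 (x) x 146 (y) x 10 mm, at x -110 to 106, y -44 to 102 mm. Origin on the bench under the track's centre line, z up. Track along x, loading towards +x, away from the robot. Bed at z = 10 mm between black rails (inner faces y = +-29, tops z = 16 mm). Clip hinge along x at y = 40, z = 22 mm. All but thumb bar, clip arm and carrier lip is below z = 29 mm.
- carrier: Loose blue carrier with a green circuit board in its top, 90 (x) x 56 (y) x 8 mm, about 0.12 kg, on the bed in the track, 1 mm side play. Origin: centre of underside; axes as the fixture's. Upright lip over its full width at the rear: x = -45 (rear face) to -37 mm, top 46 mm above the bench. Origin starts at fixture x = -15 to 5 mm, is at 45 when home; the closed clip blocks it at 15 mm.
- stop (a point): Middle of the face of the black end stop, at fixture x = 90 mm, y = 0, 16 mm above the bench. The carrier is fully home when its front edge (45 mm ahead of its origin) touches this face.
- clip (a joint): Angle of the sprung rocker with the thumb bar on one side of its hinge, the foot on the other. 0 = closed (foot 2 mm above the bed), 0.34 rad = fully open, hard stop. The carrier passes under the foot above about 0.22. Released, it closes at once; on the loaded carrier it rests at 0.14 to 0.18. A press on the bar's middle takes about 2 N to start, 5 N to hold fully open.
- thumb_bar (a point): Yellow flat bar, 130 (x) x 30 (y) x 5 mm, beside the track at fixture x = -102 to 28 mm, y = 62 to 92 mm when pressed. Point: centre of its top face. At rest it slopes, centre 38 mm above the bench, outer edge higher; fully pressed it is level, top 26 mm above the bench: a fingertip on it can slide along x while the other, at the same height behind the lip, pushes the carrier.
- clip_foot (a point): Red foot of the clip, 20 (x) x 12 (y) x 12 mm, under the end of a red arm 20 mm wide over the track at fixture x = 60 to 80 mm, y = -6 to 6 mm. Point: centre of its underside.
- spool: Orange solder spool standing on end, 48 mm diameter, 36 mm high, loose. Origin: centre of its underside. Leave alone.
- flux: Small white flux bottle with a red cap, 34 mm diameter, 62 mm high, loose. Origin: centre of its underside. Leave alone.
- jar: Small amber jar with a black cap, 44 mm diameter, 45 mm high, loose. Origin: centre of its underside. Leave alone.
- driver: Screwdriver with a green handle, 150 mm long, lying on the bench, loose, handle towards its -x. Origin: under its middle. Leave alone.
Not all that is in view belongs to the job. Of the things like the carrier, leave any that is black; of the rest the larger one is meant.

How it is judged:
By the outcome, as a careful person would: the job done as asked, in the order asked, and still so for the second after the job is handed in, with the robot touching nothing.
It also fails if it takes over 45 s, if anything falls off the work surface, if the arm or the gripper's body presses on something with over 40 N, if the wrist force passes 120 N, or if a joint passes its speed limit or range.

## Robot

A 6-joint arm with a two-finger parallel gripper is mounted at the origin on the work surface. World frame = base frame: x ahead of the robot, y to its left, z up, the work surface at z = 0. Lengths are in mm, angles in rad, forces in N, time in s.
With the tool pointing down it reaches from about 275 to 750 mm from the base axis. Payload 10.2 kg.
Tool frame: the origin (TCP) lies midway between the tips of the shut fingers; the grasp point (between the pads) lies 19 mm behind it; z points along the fingers, y is the line along which they close (so a half turn about z gives the same grasp; the last joint's range is limited). The gripper opens to 85 mm and grips with 20 to 120 N. Pads are 22 mm wide; open, the fingers measure 114 mm over their backs; the gripper's body (76 mm by 85 mm) begins 54 mm behind the grasp point. The pads swing forward as they close: fully open they stand 13 mm farther back than shut.
Start: joints at [1.039, 0.313, 1.498, -0, 1.331, -0.223], TCP at [159.568, 500.169, 231.294] pointing down, gripper open.
Joint ranges: [-2.94, 2.94], [-0.97, 2.17], [0.19, 2.56], [-1.23, 4.37], [0.02, 3.11], [-2.88, 2.88]. Speed limits (rad/s): [2.39, 2.39, 3.01, 3.14, 3.14, 3.14].

## Interface

Orientations are given as a unit quaternion [w, x, y, z].
In Python, from rig import ctrl gives the robot as it stands.
- The arm moves only by the tool send_rows, never from a script. Its argument "targets" is a list of rows, each an object with "offset": the shift along the world's x, y, z in cm, a list of three; "spin": the turn about the world's z in rad. A call has 1 to 8 rows; each row is the pose to reach, as a shift and turn from the pose commanded when the call began; what a row does not reach only later rows make up. A row lasts 1/12 s, in which the tool goes at most 41.7 mm and 7.16 degrees, less where a joint would pass 70% of its speed; a pose out of reach is approached as far as the arm can. A call with a gripper value outside its range is refused whole. "grip" is the opening, from 0 (shut) to 1 (fully open), set as the call begins (left out, the last holds). The fingers move at their own pace and stop on an object; "squeeze" is the grip in N (left out, the last holds). Time passes only in rows, so rows that repeat a pose let the fingers close. It gives the time, the measured TCP pose, the force, the opening and the grip force at its end, in the units of the state.
- ctrl.sense(): the state, without advancing time (a new reading comes with each control period).
- ctrl.capture(name): name is "scene" or "top" or "wrist"; returns (picture, depth): 384x512x3 uint8, red, green, blue; 384x512 float32, mm along the optical axis (not along the pixel's ray), 0 where there is no reading.
- ctrl.calibration(name): a dict with "fx", "fy", "cx", "cy" (pixels), "view" (4x4, takes a point from world to camera coordinates); the wrist camera has in their place "mount" (4x4, takes a point from camera to tool coordinates, whose origin is the TCP and whose axes are the flange's). Camera axes: x right, y down, z forward; pixel columns grow to the right and rows downward; lengths in mm; the calibration is good to about 2 mm. A picture is of the moment at which its call begins: read the wrist's pose just before it. calibration takes no time and is no camera call.
- ctrl.finish_job(): hands the job in; it is judged then, once.
Trained networks look in the newest picture that a camera, given by its name, has taken for a name from the list of things; names that differ only in an ending like _2 or _b are one class to them, and where a whole thing is asked for, a point or a joint stands for the part that bears it (a point fixed in the world has none). Each returns a list of dicts, best first, with "conf" (0 to 1); they miss things now and then, are a little off and sometimes report something else, mostly with a low value. They report only what shows in the picture. A call takes as long as a camera call. They do not tell look-alikes from the thing itself.
- ctrl.search_frame(camera, query): "box" ([left, top, right, bottom] in pixels, round what is visible of it).
- ctrl.place_of(camera, query): "uv" ([column, row] in pixels: a listed point, or the origin of a listed thing).
The state is a dict: "time_s": time; "joints": joint angles; "dq": joint speeds; "tau": joint torques, N m; "eef_pos": TCP position; "ee_rot": TCP orientation; "force": force on the tool from outside, world axes, zero at the start; "wrist_torque": the same for the moment, N m; "grip_width": opening from 0.0 (shut) to 1.0 (fully open); "grip_force": force on a finger pad.
Only numpy, scipy, OpenCV 4.12 (cv2) and the standard library are available. Lean on these libraries where they do the work, as an engineer would, in place of code of your own. Each camera call takes 0.05 s, during which the arm holds its last target. There are 200 camera calls.

## Working session

There is one attempt and no reset: what is moved stays moved. The work goes in short steps, Python scripts to look and compute and a tool call to move; the robot and the scene stay as the last step left them, time stands still between calls to the robot, and variables do not carry over. Pictures are saved under pics/ and viewed, at most 10 in all, crops included, and the job is handed in when it is done.

Besides the shell and the picture viewer there is one more tool, called after "Request:" as a command line: name --argument value ..., lists and objects as JSON in quotes. send_rows: Moves the arm, as the interface text tells. Its arguments: {"type":"object","properties":{"targets":{"type":"array"},"grip":{"type":"number"},"squeeze":{"type":"number"}},"required":["targets"]}

```bash
mkdir -p pics; cat > h.py <<'E'
import numpy as np, cv2
from rig import ctrl
def cap(n,f):
    p,d=ctrl.capture(n); cv2.imwrite('pics/'+f,p[:,:,::-1]); np.save('pics/'+f+'.npy',d); return p,d
def w(n,u,v,z=None,d=None):
    c=ctrl.calibration(n); M=np.linalg.inv(c['view'])
    r=np.array([(u-c['cx'])/c['fx'],(v-c['cy'])/c['fy'],1.])
    if d is not None: return M[:3,:3]@(r*d)+M[:3,3]
    R=M[:3,:3]@r; return M[:3,3]+R*(z-M[2,3])/R[2]
E
python3 - <<'E'
from h import *
p,d=cap('top','t1.png')
for q in ['fixture','carrier','stop','thumb_bar','clip_foot','spool','flux','jar','driver']:
    print(q,[(np.round(a['uv']),round(a['conf'],2)) for a in ctrl.place_of('top',q)][:3])
p,d=cap('scene','s1.png')
print(ctrl.sense())
E
```

```text
fixture [(array([310., 215.]), 0.64)]
carrier [(array([310., 209.]), 0.82), (array([153., 268.]), 0.78), (array([147., 174.]), 0.59)]
stop [(array([327., 169.]), 0.94)]
thumb_bar [(array([312., 217.]), 0.67), (array([259., 213.]), 0.57)]
clip_foot [(array([323., 177.]), 0.92)]
spool [(array([374., 228.]), 0.92)]
flux [(array([329., 128.]), 0.87)]
jar [(array([365., 267.]), 0.66)]
driver [(array([222., 172.]), 0.74)]
{'time_s': 0.55, 'joints': array([ 1.03863678e+00,  3.12906850e-01,  1.49771940e+00,  2.87566843e-07,
        1.33100699e+00, -2.23427937e-01]), 'dq': array([-1.63479973e-03,  5.36214194e-04,  9.41205536e-04,  4.52431373e-05,
        8.84178327e-05, -1.84338256e-04]), 'tau': array([-3.59533524e-04, -4.11989236e+01, -2.59808797e+01, -1.35659943e-04,
        5.54886301e-04,  5.22707552e-06]), 'eef_pos': array([159.54542099, 500.16707615, 231.2833579 ]), 'ee_rot': array([-7.61598029e-06,  1.53753508e-01,  9.88109234e-01, -1.88121154e-05]), 'force': array([-0.37818256, -0.64219399,  0.53392078]), 'wrist_torque': array([-0.00227961,  0.0321365 ,  0.01970421]), 'grip_force': 0.0, 'grip_width': 1.0004647794112107}
```

View pics/t1.png

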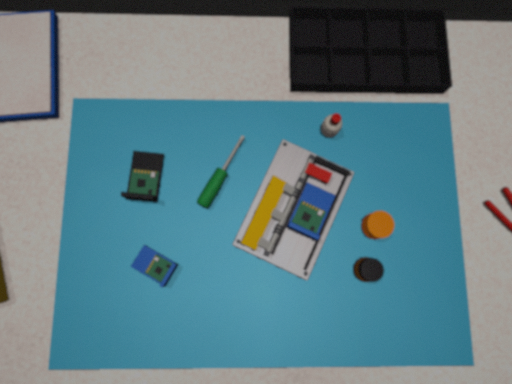

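View pics/s1.png

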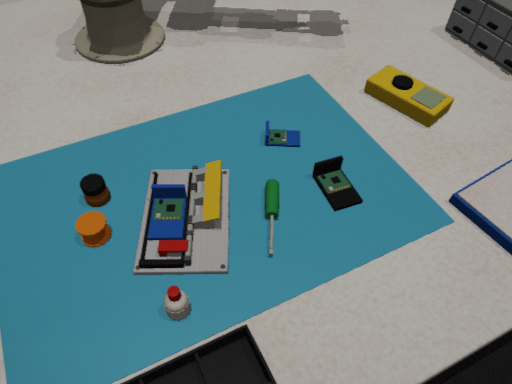

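Three candidates in the top view: a black carrier at (145,178), a small blue one at (155,265), and a blue one in the fixture at (312,210). The one in the fixture is meant: it is blue, larger and in the track. I'll confirm it in a crop and fit the fixture pose.

```bash
cat >> h.py <<'E'
def fx2w(T,p):  # T=(x0,y0,th)
    p=np.atleast_2d(p).astype(float); c,s=np.cos(T[2]),np.sin(T[2])
    return np.c_[T[0]+c*p[:,0]-s*p[:,1],T[1]+s*p[:,0]+c*p[:,1],p[:,2]]
def proj(n,P):
    c=ctrl.calibration(n); q=(c['view']@np.c_[P,np.ones(len(P))].T)[:3]
    return np.c_[c['fx']*q[0]/q[2]+c['cx'],c['fy']*q[1]/q[2]+c['cy']]
E
python3 - <<'E'
from h import *
from scipy.optimize import least_squares
p=cv2.imread('pics/t1.png'); d=np.load('pics/t1.png.npy')
M=np.array([[106,102],[106,-44],[-110,-44],[-110,102]],float)
hsv=cv2.cvtColor(p,cv2.COLOR_BGR2HSV)
# everything not mat-cyan around fixture; hull rectangle
m=~((hsv[...,0]>85)&(hsv[...,0]<102)&(hsv[...,1]>90)); m=m.astype(np.uint8)
m=cv2.morphologyEx(m,cv2.MORPH_OPEN,np.ones((3,3)))
n,l,st,_=cv2.connectedComponentsWithStats(m); k=l[230,280]; print(st[k])
pts=cv2.findContours((l==k).astype(np.uint8),0,2)[0]; pts=max(pts,key=len)[:,0].astype(float)
W=np.array([w('top',u,v,10)[:2] for u,v in pts]); r=cv2.minAreaRect(W.astype(np.float32)); print('rect',r)
B=cv2.boxPoints(r); guess=[w('top',u,v,10)[:2] for u,v in [(285,141),(353,173),(306,277),(235,243)]]
C=np.array([B[np.argmin(np.linalg.norm(B-g,axis=1))] for g in guess]);print(C)
def f(T): return (fx2w(T,np.c_[M,[10]*4])[:,:2]-C).ravel()
e=C[0]-C[3]; T=least_squares(f,[*C.mean(0),np.arctan2(e[1],e[0])]); print('T',T.x,f(T.x).round(1)); np.save('T.npy',T.x)
c=cv2.resize(p[130:290,225:405],None,fx=4,fy=4,interpolation=cv2.INTER_CUBIC)
P=proj('top',fx2w(T.x,[[106,102,10],[106,-44,10],[-110,-44,10],[-110,102,10],[90,0,16],[-102,62,35],[28,62,35]]))
for q in P: cv2.circle(c,tuple(((q-[225,130])*4).astype(int)),4,(255,0,255),1)
cv2.imwrite('pics/t1c.png',c[:600])
cal=ctrl.calibration('top');print(cal['fx'],np.linalg.inv(cal['view'])[:3,3])
# carrier: blue pixels
b=((hsv[...,0]>103)&(hsv[...,0]<128)&(hsv[...,1]>120)); yy,xx=np.nonzero(b); s=(xx>270)&(xx<350)&(yy>150)&(yy<260)
Q=np.array([w('top',u,v,d=d[v,u]) for u,v in zip(xx[s],yy[s]) if d[v,u]>0])
th=T.x[2];R=np.array([[np.cos(th),np.sin(th)],[-np.sin(th),np.cos(th)]])
L=(R@(Q[:,:2]-T.x[:2]).T).T
print(np.percentile(L,[1,5,50,95,99],axis=0).round(1),np.percentile(Q[:,2],[5,50,95,99]))
hi=Q[:,2]>32;print('lip',hi.sum(),np.percentile(L[hi],[3,50,97],axis=0).round(1))
E
```

```text
[ 233  140  121  140 9696]
rect ((611.109375, -55.1153564453125), (147.97308349609375, 217.77452087402344), 64.73269653320312)
[[ 741.15955   -34.685028]
 [ 677.9984   -168.50098 ]
 [ 481.0592    -75.545685]
 [ 544.22034    58.270264]]
T [ 6.00539611e+02 -8.21945013e+01 -4.40997729e-01] [-1.2 -0.5 -0.4  1.3  1.2  0.5  0.4 -1.3]
383.3838800030294 [511.93974733  30.87302457 691.52092134]
[[-41.  -29.4]
 [-40.8 -27.3]
 [ 21.4  -0.4]
 [ 43.8  27. ]
 [ 45.6  27.8]] [17.435136   20.21894553 48.30793459 49.43020436]
lip 179 [[-41.  -25.7]
 [-38.3  -0.5]
 [-33.9  26.5]]
```

View pics/t1c.png

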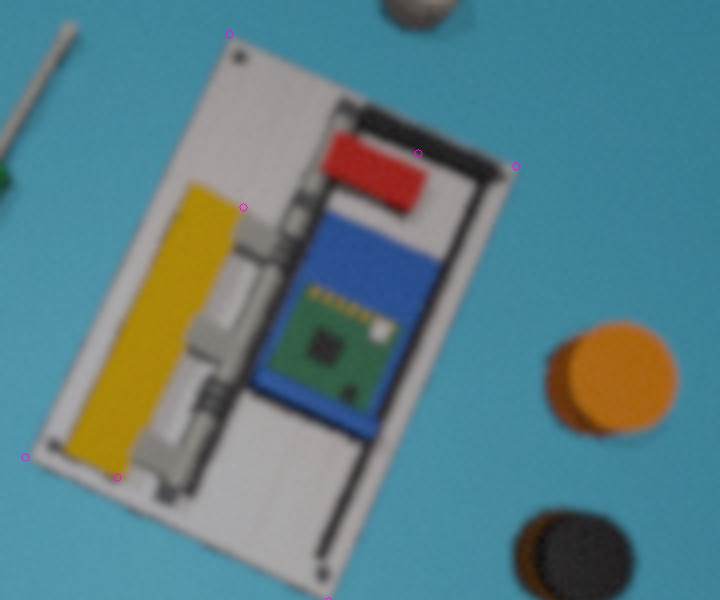

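The crop confirms the carrier: the blue one lies in the track behind the red foot, with a raised lip at its rear (crop ≈ (310,410)). The fixture pose fits to about 1 mm. I'm moving above it with the fingers part open so that one lands on the bar and the other behind the lip.

Request:
send_rows --targets '[{"offset": [3,-4,0],"spin": -0.1},{"offset": [19,-26,0],"spin": -0.132},{"offset": [19,-26,0],"spin": -0.132},{"offset": [19,-26,0],"spin": -0.132},{"offset": [19,-26,0],"spin": -0.132},{"offset": [19,-26,0],"spin": -0.132},{"offset": [19,-26,0],"spin": -0.132},{"offset": [19,-26,0],"spin": -0.132}]' --grip 0.79

```text
time_s: 1.22
eef_pos: [350.9, 237.7, 231.5]
ee_rot: [0.0, 0.219, 0.976, 0.0]
force: [-0.5, 0.9, -0.9]
grip_width: 0.791
grip_force: 0.0
```

Request:
send_rows --targets '[{"offset": [20.5,-26.4,-5],"spin": 0},{"offset": [20.5,-26.4,-5],"spin": 0},{"offset": [20.5,-26.4,-5],"spin": 0},{"offset": [20.5,-26.4,-5],"spin": 0},{"offset": [20.5,-26.4,-5],"spin": 0},{"offset": [20.5,-26.4,-5],"spin": 0},{"offset": [20.5,-26.4,-5],"spin": 0},{"offset": [20.5,-26.4,-5],"spin": 0}]'

```text
time_s: 1.88
eef_pos: [552.7, -22.2, 181.7]
ee_rot: [0.0, 0.219, 0.976, 0.0]
force: [-0.5, 1.2, 0.1]
grip_width: 0.792
grip_force: 0.0
```

Request:
send_rows --targets '[{"offset": [0,0,-1],"spin": 0},{"offset": [0,0,-1],"spin": 0},{"offset": [0,0,-1],"spin": 0}]'

```text
time_s: 2.13
eef_pos: [551.3, -19.9, 171.6]
ee_rot: [-0.001, 0.219, 0.976, 0.0]
force: [-0.8, 0.8, -0.5]
grip_width: 0.791
grip_force: 0.0
```

```bash
cat >> h.py <<'E'
from scipy.spatial.transform import Rotation as Ro
def wristM():
    s=ctrl.sense(); T=np.eye(4); q=s['ee_rot']; T[:3,:3]=Ro.from_quat([q[1],q[2],q[3],q[0]]).as_matrix(); T[:3,3]=s['eef_pos']
    return T@ctrl.calibration('wrist')['mount'], s
E
python3 - <<'E'
from h import *
M,s=wristM(); p,d=cap('wrist','w1.png'); T=np.load('T.npy'); c=ctrl.calibration('wrist')
th=T[2];R=np.array([[np.cos(th),np.sin(th)],[-np.sin(th),np.cos(th)]])
print('tcp fix',(R@(s['eef_pos'][:2]-T[:2])).round(1),s['eef_pos'].round(1))
vv,uu=np.nonzero(d>0); z=d[vv,uu]
P=np.c_[(uu-c['cx'])/c['fx']*z,(vv-c['cy'])/c['fy']*z,z]@M[:3,:3].T+M[:3,3]
L=(P[:,:2]-T[:2])@R.T
h=cv2.cvtColor(p,cv2.COLOR_RGB2HSV)[vv,uu]
def rep(n,m): print(n,m.sum(),np.percentile(np.c_[L[m],P[m,2]],[2,50,98],axis=0).round(1).tolist() if m.sum() else '')
blue=(h[:,0]>103)&(h[:,0]<128)&(h[:,1]>120)&(h[:,2]>40)&(abs(L[:,1])<40)&(abs(L[:,0])<110)
yel=(h[:,0]>18)&(h[:,0]<32)&(h[:,1]>150)
red=((h[:,0]<6)|(h[:,0]>174))&(h[:,1]>150)
rep('blue',blue);rep('lip',blue&(P[:,2]>35));rep('yel',yel);rep('red',red)
print(ctrl.place_of('wrist','carrier')[:2])
E
```

```text
tcp fix [-71.2  35.3] [551.3 -19.9 171.6]
blue 2031 [[-41.1, -26.7, 15.5], [18.7, -2.4, 17.6], [47.1, 27.5, 45.9]]
lip 449 [[-41.1, -25.8, 35.6], [-38.5, -2.5, 45.0], [-34.1, 26.4, 46.4]]
yel 1268 [[-45.3, 61.4, 32.9], [-10.6, 73.1, 37.2], [26.3, 87.6, 42.4]]
red 731 [[60.9, -315.2, 4.1], [73.9, 8.4, 27.5], [156.2, 38.8, 29.1]]
[{'uv': [487.3, 175.8], 'conf': 0.96}, {'uv': [427.6, 46.1], 'conf': 0.77}]
```

View pics/w1.png

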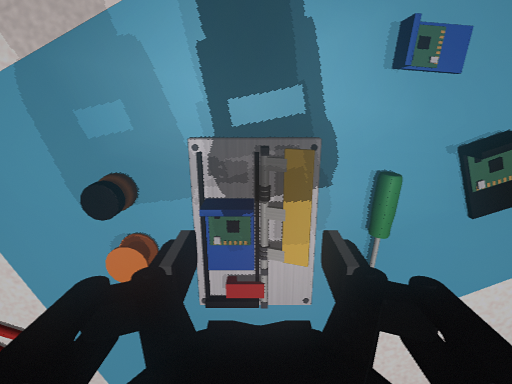

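The wrist view shows the lip at about (228,212), the yellow bar at about (297,210) and clear bed behind the lip. Carrier origin is at about x = 3. Descending behind the lip.

Request:
send_rows --targets '[{"offset": [0.25,-0.4,-3],"spin": 0},{"offset": [0.25,-0.4,-6],"spin": 0},{"offset": [0.25,-0.4,-9],"spin": 0},{"offset": [0.25,-0.4,-11],"spin": 0},{"offset": [0.25,-0.4,-12],"spin": 0},{"offset": [0.25,-0.4,-12.3],"spin": 0},{"offset": [0.25,-0.4,-12.3],"spin": 0}]'

```text
time_s: 2.82
eef_pos: [554.5, -23.8, 49.7]
ee_rot: [0.0, 0.218, 0.976, -0.0]
force: [0.1, -0.6, 0.2]
grip_width: 0.791
grip_force: 0.0
```

Request:
send_rows --targets '[{"offset": [0,0,-0.3],"spin": 0},{"offset": [0,0,-0.6],"spin": 0},{"offset": [0,0,-0.9],"spin": 0},{"offset": [0,0,-1.2],"spin": 0},{"offset": [0,0,-1.5],"spin": 0},{"offset": [0,0,-1.5],"spin": 0}]'

```text
time_s: 3.32
eef_pos: [554.0, -24.2, 33.4]
ee_rot: [-0.0, 0.219, 0.976, 0.0]
force: [0.3, 0.5, 0.1]
grip_width: 0.791
grip_force: 0.0
```

```bash
python3 - <<'E'
from h import *
cap('wrist','w2.png'); cap('scene','s2.png')
p=cv2.imread('pics/s2.png')[140:300,100:300]; cv2.imwrite('pics/s2c.png',cv2.resize(p,None,fx=3.6,fy=3.6,interpolation=2))
s=ctrl.sense();T=np.load('T.npy');th=T[2];R=np.array([[np.cos(th),np.sin(th)],[-np.sin(th),np.cos(th)]])
print('tcp fix',(R@(s['eef_pos'][:2]-T[:2])).round(1),s['eef_pos'].round(1),s['force'])
E
```

```text
tcp fix [-66.6  32.7] [554.2 -24.2  33.9] [0.13569685 0.03940077 0.58244697]
```

View pics/w2.png

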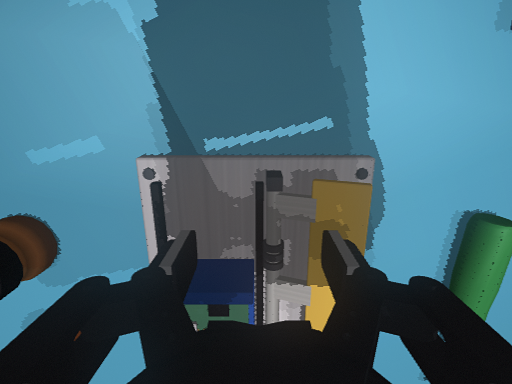

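The wrist view shows one finger over the bar at about (340,245) and the other just behind the lip at about (185,250). Continuing down gently.

Request:
send_rows --targets '[{"offset": [0,0,-0.2],"spin": 0},{"offset": [0,0,-0.4],"spin": 0},{"offset": [0,0,-0.6],"spin": 0},{"offset": [0,0,-0.6],"spin": 0}]'

```text
time_s: 3.75
eef_pos: [554.5, -24.1, 27.9]
ee_rot: [0.0, 0.219, 0.976, 0.0]
force: [0.5, 1.2, 2.5]
grip_width: 0.792
grip_force: 1.2
```

Request:
send_rows --targets '[{"offset": [0,0,-0.2],"spin": 0},{"offset": [0,0,-0.4],"spin": 0},{"offset": [0,0,-0.4],"spin": 0}]'

```text
time_s: 4.0
eef_pos: [554.6, -24.1, 24.0]
ee_rot: [0.0, 0.219, 0.976, 0.0]
force: [1.8, 1.8, 3.9]
grip_width: 0.788
grip_force: 2.0
```

Request:
send_rows --targets '[{"offset": [0,0,-0.2],"spin": 0},{"offset": [0,0,-0.3],"spin": 0},{"offset": [0,0,-0.3],"spin": 0}]'

```text
time_s: 4.25
eef_pos: [554.7, -24.0, 21.2]
ee_rot: [0.001, 0.219, 0.976, 0.0]
force: [2.3, 2.4, 5.9]
grip_width: 0.794
grip_force: 2.5
```

Request:
send_rows --targets '[{"offset": [0,0,-0.1],"spin": 0},{"offset": [0,0,-0.2],"spin": 0},{"offset": [0,0,-0.2],"spin": 0}]'

```text
time_s: 4.5
eef_pos: [554.8, -23.8, 19.3]
ee_rot: [0.001, 0.219, 0.976, 0.0]
force: [2.5, 4.3, 5.8]
grip_width: 0.788
grip_force: 3.1
```

Request:
send_rows --targets '[{"offset": [0,0,-0.1],"spin": 0},{"offset": [0,0,-0.1],"spin": 0}]'

```text
time_s: 4.67
eef_pos: [554.9, -23.8, 18.8]
ee_rot: [0.001, 0.219, 0.976, 0.0]
force: [0.3, 4.7, 10.1]
grip_width: 0.788
grip_force: 4.8
```

Request:
send_rows --targets '[{"offset": [0,0,-0.1],"spin": 0},{"offset": [0,0,-0.1],"spin": 0}]'

```text
time_s: 4.83
eef_pos: [555.0, -23.7, 18.5]
ee_rot: [0.001, 0.219, 0.976, 0.0]
force: [-3.2, 6.2, 17.3]
grip_width: 0.795
grip_force: 8.6
```

```bash
python3 - <<'E'
from h import *
cap('scene','s3.png')
p=cv2.imread('pics/s3.png')[140:300,100:300]; cv2.imwrite('pics/s3c.png',cv2.resize(p,None,fx=3.6,fy=3.6,interpolation=2))
s=ctrl.sense();print(s['force'],s['eef_pos'])
E
```

```text
[-2.31693534  4.61654137 17.31631545] [554.9723101  -23.71111008  18.49967029]
```

View pics/s3c.png

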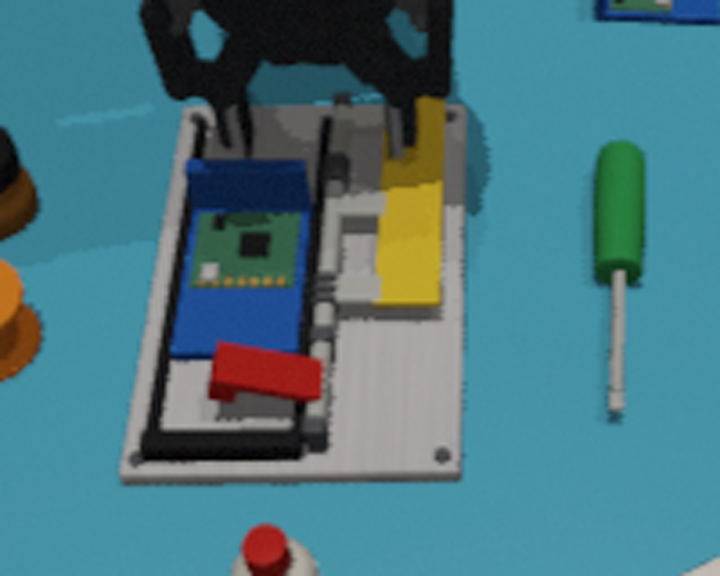

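The clip is open: foot raised at crop (265,370), bar level at (410,240), and the finger is behind the lip. Pushing along fixture +x.

Request:
send_rows --targets '[{"offset": [0.36,-0.17,0],"spin": 0},{"offset": [0.72,-0.34,0],"spin": 0},{"offset": [1.08,-0.51,0],"spin": 0},{"offset": [1.36,-0.64,0],"spin": 0},{"offset": [1.63,-0.77,0],"spin": 0},{"offset": [1.81,-0.85,0],"spin": 0}]'

```text
time_s: 5.38
eef_pos: [569.6, -31.0, 18.1]
ee_rot: [-0.004, 0.218, 0.976, 0.001]
force: [-26.9, 11.6, 34.6]
grip_width: 0.786
grip_force: 17.6
```

Request:
send_rows --targets '[{"offset": [0.27,-0.13,0],"spin": 0},{"offset": [0.54,-0.26,0],"spin": 0},{"offset": [0.81,-0.38,0],"spin": 0},{"offset": [1.08,-0.51,0],"spin": 0},{"offset": [1.36,-0.64,0],"spin": 0},{"offset": [1.36,-0.64,0],"spin": 0}]'

```text
time_s: 5.88
eef_pos: [584.9, -38.2, 18.4]
ee_rot: [-0.002, 0.218, 0.976, 0.0]
force: [-12.4, 5.8, 24.2]
grip_width: 0.791
grip_force: 12.0
```

```bash
python3 - <<'E'
from h import *
cap('scene','s4.png')
p=cv2.imread('pics/s4.png')[140:300,100:300]; cv2.imwrite('pics/s4c.png',cv2.resize(p,None,fx=3.6,fy=3.6,interpolation=2))
s=ctrl.sense();T=np.load('T.npy');th=T[2];R=np.array([[np.cos(th),np.sin(th)],[-np.sin(th),np.cos(th)]])
print('tcp fix',(R@(s['eef_pos'][:2]-T[:2])).round(1),s['eef_pos'].round(1),'F',R@s['force'][:2],s['force'][2])
E
```

```text
tcp fix [-32.9  33.1] [584.9 -38.2  18.4] F [-13.35263784   0.14577493] 22.272436055506144
```

View pics/s4c.png

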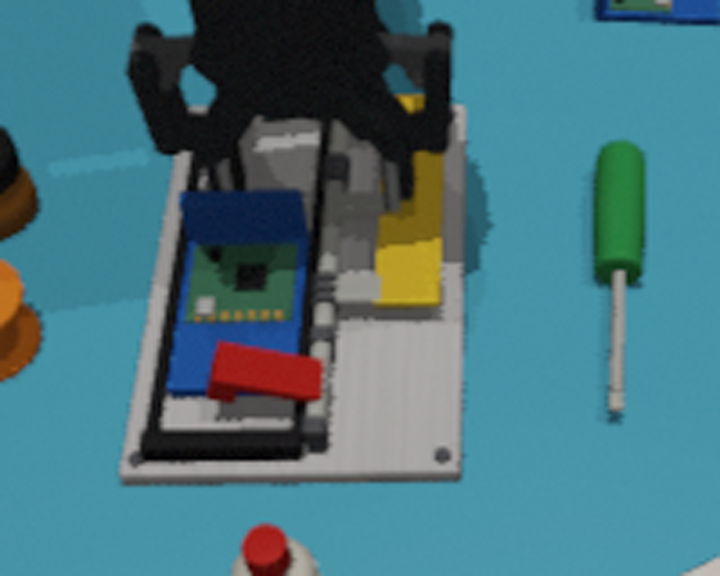

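The carrier is moving and its front is now under the foot, with about 22 mm left. Pushing 16 mm, then creeping.

Request:
send_rows --targets '[{"offset": [0.27,-0.13,0],"spin": 0},{"offset": [0.54,-0.26,0],"spin": 0},{"offset": [0.81,-0.38,0],"spin": 0},{"offset": [1.08,-0.51,0],"spin": 0},{"offset": [1.36,-0.64,0],"spin": 0},{"offset": [1.45,-0.68,0],"spin": 0},{"offset": [1.45,-0.68,0],"spin": 0}]'

```text
time_s: 6.52
eef_pos: [598.7, -44.6, 18.5]
ee_rot: [-0.003, 0.218, 0.976, 0.001]
force: [-16.2, 8.0, 25.8]
grip_width: 0.792
grip_force: 12.8
```

Request:
send_rows --targets '[{"offset": [0.09,-0.04,0],"spin": 0},{"offset": [0.18,-0.09,0],"spin": 0},{"offset": [0.27,-0.13,0],"spin": 0},{"offset": [0.27,-0.13,0],"spin": 0}]'

```text
time_s: 6.85
eef_pos: [601.2, -45.7, 18.5]
ee_rot: [-0.003, 0.218, 0.976, 0.0]
force: [-19.3, 10.6, 24.7]
grip_width: 0.788
grip_force: 12.5
```

Request:
send_rows --targets '[{"offset": [0.09,-0.04,0],"spin": 0},{"offset": [0.18,-0.09,0],"spin": 0},{"offset": [0.18,-0.09,0],"spin": 0}]'

```text
time_s: 7.1
eef_pos: [601.3, -45.7, 18.3]
ee_rot: [-0.006, 0.217, 0.976, 0.001]
force: [-27.2, 10.6, 32.4]
grip_width: 0.793
grip_force: 16.5
```

Request:
send_rows --targets '[{"offset": [0.09,-0.04,0],"spin": 0},{"offset": [0.18,-0.09,0],"spin": 0},{"offset": [0.18,-0.09,0],"spin": 0},{"offset": [0.18,-0.09,0],"spin": 0}]'

```text
time_s: 7.43
eef_pos: [604.7, -47.3, 18.4]
ee_rot: [-0.003, 0.218, 0.976, 0.001]
force: [-17.1, 8.7, 26.1]
grip_width: 0.791
grip_force: 13.3
```

```bash
python3 - <<'E'
from h import *
p,d=cap('scene','s5.png'); T=np.load('T.npy')
p=p[:,:,::-1].copy()
c=cv2.resize(p[180:290,120:260],None,fx=5,fy=5,interpolation=2)
for q in proj('scene',fx2w(T,[[90,y,18] for y in(-28,0,28)]+[[0,y,46] for y in(-28,28)]+[[8,y,46] for y in(-28,28)])): cv2.circle(c,tuple(((q-[120,180])*5).astype(int)),3,(255,0,255),-1)
cv2.imwrite('pics/s5c.png',c)
s=ctrl.sense();th=T[2];R=np.array([[np.cos(th),np.sin(th)],[-np.sin(th),np.cos(th)]])
print('tcp fix',(R@(s['eef_pos'][:2]-T[:2])).round(1),'F',R@s['force'][:2],s['force'][2])
def meas(n):
    p,d=cap(n,n+'5m.png'); h=cv2.cvtColor(p,cv2.COLOR_RGB2HSV); b=(h[...,0]>103)&(h[...,0]<128)&(h[...,1]>120)&(d>0)
    v,u=np.nonzero(b); Q=np.array([w(n,a,e,d=d[e,a]) for a,e in zip(u,v)]); L=(Q[:,:2]-T[:2])@R.T
    k=(abs(L[:,1])<32)&(L[:,0]>-60)&(L[:,0]<100)
    print(n,np.percentile(np.c_[L[k],Q[k,2]],[2,50,98],axis=0).round(1).tolist()); k&=Q[:,2]>35
    if k.any(): print(np.percentile(L[k],[3,50,97],axis=0).round(1).tolist())
meas('top');meas('scene')
E
```

```text
tcp fix [-11.1  33.3] F [-18.85626866   0.48521309] 26.454215017403694Traceback (most recent call last):
  File "<stdin>", line 15, in <module>
  File "<stdin>", line 13, in meas
    return _quantile_unchecked(
        a, q, axis, out, overwrite_input, method, keepdims, weights)
    return _ureduce(a,
                    func=_quantile_ureduce_func,
    ...<5 lines>...
                    overwrite_input=overwrite_input,
                    method=method)
    r = func(a, **kwargs)
    result = _quantile(arr,
                       quantiles=q,
    ...<2 lines>...
                       out=out,
                       weights=wgt)
    slices_having_nans = np.isnan(arr[-1, ...])
                                  ~~~^^^^^^^^^
IndexError: index -1 is out of bounds for axis 0 with size 0
```

View pics/s5c.png

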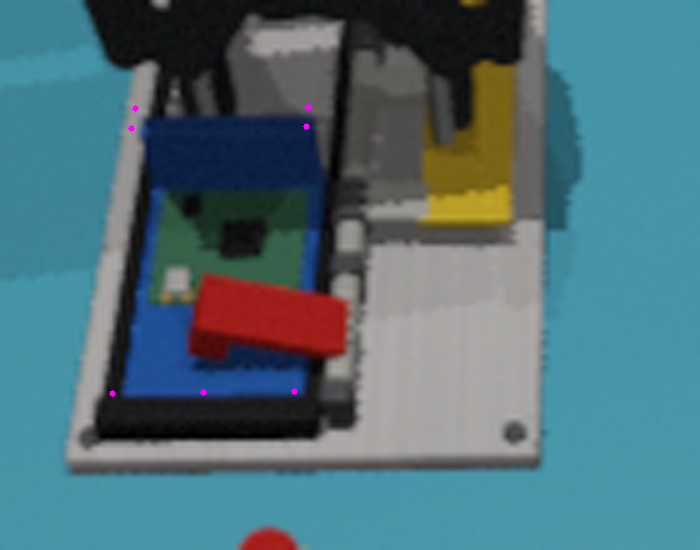

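The front edge now meets the stop at crop y ≈ 395, with no visible gap; the earlier halt was stick-slip. Pushing a little more to confirm by force.

Request:
send_rows --targets '[{"offset": [0.09,-0.04,0],"spin": 0},{"offset": [0.18,-0.09,0],"spin": 0},{"offset": [0.18,-0.09,0],"spin": 0},{"offset": [0.18,-0.09,0],"spin": 0}]'

```text
time_s: 7.87
eef_pos: [605.4, -47.5, 18.4]
ee_rot: [-0.005, 0.218, 0.976, 0.001]
force: [-23.1, 11.9, 29.9]
grip_width: 0.793
grip_force: 20.8
```

Request:
send_rows --targets '[{"offset": [0.09,-0.04,0],"spin": 0},{"offset": [0.18,-0.09,0],"spin": 0},{"offset": [0.18,-0.09,0],"spin": 0},{"offset": [0.18,-0.09,0],"spin": 0}]'

```text
time_s: 8.2
eef_pos: [605.4, -47.5, 18.3]
ee_rot: [-0.007, 0.218, 0.976, 0.001]
force: [-34.1, 15.7, 37.6]
grip_width: 0.791
grip_force: 26.6
```

Request:
send_rows --targets '[{"offset": [0.09,-0.04,0],"spin": 0},{"offset": [0.18,-0.09,0],"spin": 0},{"offset": [0.18,-0.09,0],"spin": 0}]'

```text
time_s: 8.45
eef_pos: [605.4, -47.5, 18.3]
ee_rot: [-0.01, 0.218, 0.976, 0.002]
force: [-44.7, 18.5, 46.3]
grip_width: 0.791
grip_force: 32.0
```

The carrier is hard against the stop: force rises with no motion. Backing off the lip with the bar still pressed, then lifting straight up.

Request:
send_rows --targets '[{"offset": [-0.27,0.13,0],"spin": 0},{"offset": [-0.54,0.26,0],"spin": 0},{"offset": [-0.81,0.38,0],"spin": 0},{"offset": [-1.08,0.51,0],"spin": 0},{"offset": [-1.27,0.6,0],"spin": 0},{"offset": [-1.27,0.6,0],"spin": 0}]'

```text
time_s: 8.95
eef_pos: [601.5, -46.5, 18.9]
ee_rot: [0.003, 0.219, 0.976, -0.0]
force: [5.2, -1.3, 10.5]
grip_width: 0.791
grip_force: 5.1
```

Request:
send_rows --targets '[{"offset": [0,0,1],"spin": 0},{"offset": [0,0,3],"spin": 0},{"offset": [0,0,6],"spin": 0},{"offset": [0,0,9],"spin": 0},{"offset": [0,0,12],"spin": 0},{"offset": [-3,1.5,15],"spin": 0},{"offset": [-6,3,16],"spin": 0},{"offset": [-10,5,16],"spin": 0}]'

```text
time_s: 9.62
eef_pos: [501.9, 2.7, 179.3]
ee_rot: [0.002, 0.219, 0.976, -0.0]
force: [1.2, 0.2, 0.4]
grip_width: 0.791
grip_force: 0.0
```

Request:
send_rows --targets '[{"offset": [-4,2,0],"spin": 0},{"offset": [-8,4,0],"spin": 0},{"offset": [-12,6,0],"spin": 0},{"offset": [-12,6,0],"spin": 0},{"offset": [-12,6,0],"spin": 0}]'

```text
time_s: 10.03
eef_pos: [379.9, 63.8, 177.1]
ee_rot: [-0.001, 0.218, 0.976, -0.0]
force: [0.7, -0.7, 0.0]
grip_width: 0.789
grip_force: 0.0
```

```bash
python3 - <<'E'
from h import *
T=np.load('T.npy');th=T[2];R=np.array([[np.cos(th),np.sin(th)],[-np.sin(th),np.cos(th)]])
p,d=cap('top','t6.png'); h=cv2.cvtColor(p,cv2.COLOR_RGB2HSV)
def meas(n,b):
    v,u=np.nonzero(b&(d>0)); Q=np.array([w('top',a,e,d=d[e,a]) for a,e in zip(u,v)]); L=(Q[:,:2]-T[:2])@R.T
    k=(L[:,0]>-105)&(L[:,0]<105)&(L[:,1]>-40)&(L[:,1]<100)
    print(n,k.sum(),np.percentile(np.c_[L[k],Q[k,2]],[2,50,98],axis=0).round(1).tolist() if k.any() else '')
meas('blue',(h[...,0]>103)&(h[...,0]<128)&(h[...,1]>120)); meas('yellow',(h[...,0]>18)&(h[...,0]<32)&(h[...,1]>150)); meas('red',((h[...,0]<6)|(h[...,0]>174))&(h[...,1]>150))
s,_=cap('scene','s6.png'); cv2.imwrite('pics/f.png',np.hstack([cv2.resize(s[150:320,60:300,::-1],(400,283)),cv2.resize(p[110:300,200:420,::-1],(400,345))[:283]]))
print(ctrl.sense()['force'],ctrl.sense()['time_s'])
E
```

```text
blue 651 [[0.2, -28.8, 12.7], [49.7, -9.7, 20.6], [90.7, 28.4, 49.0]]Traceback (most recent call last):
  File "<stdin>", line 8, in <module>
  File "<stdin>", line 5, in meas
  File "h.py", line 6, in w
    c=ctrl.calibration(n); M=np.linalg.inv(c['view'])
ValueError: time passes only in moves, steps and waits
```

```bash
python3 - <<'E'
from h import *
s,_=cap('scene','s6.png'); p=cv2.imread('pics/t6.png')
cv2.imwrite('pics/f.png',np.hstack([cv2.resize(s[150:320,60:300,::-1],(400,283)),cv2.resize(p[110:300,200:420],(400,345))[:283]]))
E
```

```text
(no output)
```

View pics/f.png

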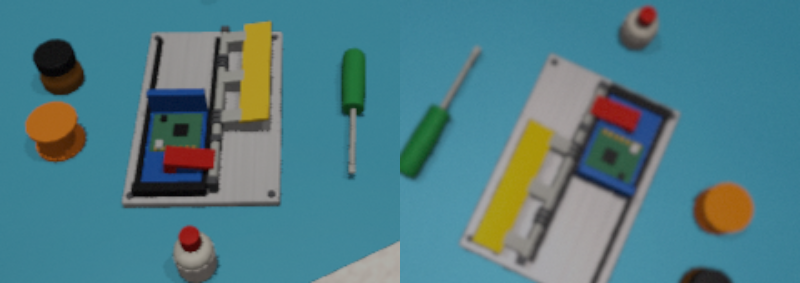

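The carrier is at the stop (front about x = 90, lip rear about 0). The foot rests on it at (190,158), the bar is back up, the other items are in place and the robot is clear. Handing in.

```bash
python3 -c "
from rig import ctrl
print(ctrl.finish_job())"
```

```text
the job is handed in; nothing more can be done
None
```

The blue carrier is home against the end stop with the clip closed on it, the other items were left alone and the arm is clear; I handed the job in at about 10 s, and no verdict came back.

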